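Gather the levelling feet at the tote's gate

ROBOT

A 6-joint arm with a two-finger parallel gripper is mounted at the origin on the work surface. World frame = base frame: x ahead of the robot, y to its left, z up, the work surface at z = 0. Lengths are in m, angles in rad, forces in N, time in s.
With the tool pointing down it reaches from about 0.35 to 0.775 m from the base axis. Payload 7.3 kg.
Tool frame: the origin (TCP) lies on the front face of the gripper's body, between the roots of the fingers; the fingertips stand 66 mm ahead of it and the grasp point (between the pads) lies 47 mm ahead of it; z points along the fingers, y is the direction in which the jaws open and shut (so a half turn about z gives the same grasp; the last joint's range is limited). The gripper opens to 92 mm and grips with 3 to 60 N. Pads are 19 mm wide; open, the fingers measure 130 mm over their backs; the gripper's body (75 mm by 190 mm) begins 47 mm behind the grasp point.
Start: joints at [-1.38, 0.342, 1.524, -0, 1.275, -0.146], TCP at [0.174, -0.496, 0.292] pointing down, gripper open.
Joint ranges: [-2.53, 2.53], [-0.77, 2.02], [0.04, 2.7], [-1, 4.14], [0.28, 2.66], [-3.11, 3.11]. Speed limits (rad/s): [2.57, 2.57, 3.14, 3.14, 3.14, 3.14].

INTERFACE

Orientations are given as [roll, pitch, yaw] about the fixed x, y, z axes, in that order (R = Rz(yaw) Ry(pitch) Rx(roll)).
In Python, from cell import observe, read_camera, hand_in, search_frame, tip_of gives the robot as it stands. The module is installed in compiled form; this text tells all that it offers.
- The arm moves only by the tool apply_moves, never from a script. Its argument "motion" is a list of rows, each an object with "offset": the shift along the tool's x, y, z in mm, a list of three; "rotation": the turn, a rotation vector about the tool's x, y, z in rad, a list of three. In form: [{"offset": [x, y, z], "rotation": [rx, ry, rz]}, ...]. A call has 1 to 12 rows; each row shifts and turns the pose as measured when the row begins, along the tool's axes as they then stand; what a row does not reach is not made up. A row lasts 1/12 s, in which the tool goes at most 41.7 mm and 7.16 degrees, less where a joint would pass 70% of its speed; a pose out of reach is approached as far as the arm can. A call with a gripper value outside its range is refused whole. "grip" is the closure, from 0 (fully open) to 1 (shut), set as the call begins (left out, the last holds). The fingers move at their own pace and stop on an object; "grip_force" is the grip in N (left out, the last holds). Time passes only in rows, so rows that do not move let the fingers close. It gives the time, the measured TCP pose, the force and the opening at its end, in the units of the state.
- observe(): the state, without advancing time (a new reading comes with each control period).
- read_camera(name): name is "scene" or "top" or "wrist"; returns a dict with "img" (384x512x3 uint8, red, green, blue), "camera_matrix" (3x3 intrinsics, pixels), "R" (3x3) and "t" (3): a world point X has camera coordinates R X + t; the wrist camera has in their place "tool_from_camera" (4x4, takes a point from camera to tool coordinates, whose origin is the TCP and whose axes are the flange's). Camera axes: x right, y down, z forward; pixel columns grow to the right and rows downward; lengths in m; the calibration is good to about 2 mm. A picture is of the moment at which its call begins: read the wrist's pose just before it. There is no depth.
- hand_in(): hands the job in, once; it reports no verdict.
Trained networks look in a picture, given as the dict that the camera call returned (one of the last four; its "shot" number tells which), for a name from the list of things; names that differ only in an ending like _2 or _b are one class to them, and where a whole thing is asked for, a point or a joint stands for the part that bears it (a point fixed in the world has none). Each returns a list of dicts, best first, with "score" (0 to 1); they miss things now and then, are a little off and sometimes report something else, mostly with a low value. They report only what shows in the picture. A call takes as long as a camera call. They do not tell look-alikes from the thing itself.
- search_frame(query, picture): "location" ([x, y, z] in m, in world coordinates, good to about 4 mm: the middle of the surface that is visible of it).
- tip_of(query, picture): "location" ([x, y, z] in m, in world coordinates, good to about 4 mm: a listed point, or the origin of a listed thing).
The state is a dict: "time": time; "qpos": joint angles; "qvel": joint speeds; "joint_efforts": joint torques, N m; "tool_pos": TCP position; "tool_rot": TCP orientation; "contact_force": force on the tool from outside, world axes, zero at the start; "torque": the same for the moment, N m; "opening": finger opening in m.
Only numpy, scipy, OpenCV 4.12 (cv2) and the standard library are available. Lean on these libraries where they do the work, as an engineer would, in place of code of your own. Each camera call takes 0.05 s, during which the arm holds its last target.

TASK

Pick up the hardware tote by its carrying bar, tip it so that all four loose levelling feet slide down and bunch in the cut-off corner, against the steel gate, and hold it there with the pouring lip of that corner just above the mouth of the open tin, so that I can pull the gate. Finish while still holding the tote tilted and still in the air, touching neither the tin nor the table, and don't shove the tin about.

Things in the scene. Friction and masses are not known exactly. Their poses are not given: they have to be found in the camera images.
- tote: Open tray 240 x 180 mm (x, y), 0.36-0.59 kg; floor 6 mm, walls 6 mm thick, rims 52 mm up. A closed steel gate at 45 degrees cuts off the +x +y corner (50 mm legs); outside it the floor goes on as a pouring lip. Wooden carrying bar along x over the middle, between uprights at both ends: 240 mm long, 18 wide, 24 high, its top 130 mm up. Origin: centre of underside, z up; stands level at the start.
- tote_handle (a point): The middle of the carrying bar, 118 mm above the tote's origin (tote frame 0, 0, 0.118); the bar runs along its x, its axes are the tote's.
- tote_gate (a point): Point on the tote's inner floor about 3 mm inside the middle of the steel gate (tote frame 0.090, 0.060, 0.006); its axes are the tote's.
- tote_lip (a point): Tip of the pouring lip, on the underside at the floor's corner outside the gate (tote frame 0.120, 0.090, 0); its axes are the tote's.
- tin: Open empty round tin, bare metal, 108 mm across the rim (104 mm body), 90 mm high, 0.35 kg, mouth 96 mm across; origin at the centre of its underside, z up. It stands loose on the table on the other side from the tote.
- tin_mouth (a point): Centre of the tin's mouth, at rim height, 90 mm above the tin's origin.
- foot0: Steel levelling foot, 28 g: a disc 26 mm across, 9 mm high, with a stud 8 mm across and 13 mm long standing up from it; origin at the centre of the disc's underside, z along the stud. One of four alike, scattered upright in the tote. Smooth: starts to slide on the floor at about 10 degrees of slope, along a wall at 20, briskly at 30.
- foot1: Steel levelling foot, 28 g: a disc 26 mm across, 9 mm high, with a stud 8 mm across and 13 mm long standing up from it; origin at the centre of the disc's underside, z along the stud. One of four alike, scattered upright in the tote. Smooth: starts to slide on the floor at about 10 degrees of slope, along a wall at 20, briskly at 30.
- foot2: Steel levelling foot, 28 g: a disc 26 mm across, 9 mm high, with a stud 8 mm across and 13 mm long standing up from it; origin at the centre of the disc's underside, z along the stud. One of four alike, scattered upright in the tote. Smooth: starts to slide on the floor at about 10 degrees of slope, along a wall at 20, briskly at 30.
- foot3: Steel levelling foot, 28 g: a disc 26 mm across, 9 mm high, with a stud 8 mm across and 13 mm long standing up from it; origin at the centre of the disc's underside, z along the stud. One of four alike, scattered upright in the tote. Smooth: starts to slide on the floor at about 10 degrees of slope, along a wall at 20, briskly at 30.
Things that resemble listed ones, but are neither listed nor needed, are in the scene too. Leave any green, purple or yellow look-alike of the foot2 alone.

How it is judged:
At the end, for the whole second after the job is handed in: The fingers hold the tote, still and in the air, tilted 10 to 50 degrees; all four feet in it, within 85 mm of the middle of the gate; lip tip within 45 mm sideways of the centre of the tin's mouth and 2 to 100 mm above the rim; tote not touching the tin, which stands upright (contact force between tote and the fingers above 1 N and angle between tote's own z axis and vertical between 0.17 and 0.9 rad and distance between each of foot0, foot1, foot2, foot3 and tote_gate below 0.085 m and z of each of foot0, foot1, foot2, foot3 in the frame of tote above 0 m and horizontal distance between tote_lip and tin_mouth below 0.045 m and height (world z) of tote_lip between 0.092 and 0.19 m and contact force between tote and tin below 0.3 N and angle between tin's own z axis and vertical below 0.1 rad and linear speed of tote below 0.04 m/s); the arm keeps its last pose, push and grip.
It fails at once if the tin is pushed more than 40 mm from its place or tipped over (distance of tin from where it was at the start of the episode above 0.04 m or angle between tin's own z axis and vertical above 0.5 rad).
It also fails if it takes over 51 s, if anything falls off the work surface, if the arm or the gripper's body presses on something with over 40 N, if the wrist force passes 120 N, or if a joint passes its speed limit or range.

## Working session

There is one attempt and no reset: what is moved stays moved. The work goes in short steps, Python scripts to look and compute and a tool call to move; the robot and the scene stay as the last step left them, time stands still between calls to the robot, and variables do not carry over. Pictures are saved under pics/ and viewed, and the job is handed in when it is done.

Besides the shell and the picture viewer there is one more tool, called after "Emit:" by a JSON object that holds its "op" and its "data", one argument or row to a line. apply_moves: Moves the arm, as the interface text tells. Its arguments: {"type":"object","properties":{"motion":{"type":"array"},"grip":{"type":"number"},"grip_force":{"type":"number"}},"required":["motion"]}

```bash
mkdir -p pics
cat > h.py <<'E'
import numpy as np, cv2
from cell import observe, read_camera, hand_in, search_frame, tip_of
from scipy.spatial.transform import Rotation as R
def save(p,name): cv2.imwrite('pics/'+name+'.png', cv2.cvtColor(p['img'],cv2.COLOR_RGB2BGR))
def proj(p,X):
    c=p['R']@np.array(X)+p['t']; u=p['camera_matrix']@c; return (u[:2]/u[2]).round(1)
E
python3 - <<'E'
from h import *
np.set_printoptions(precision=4,suppress=True)
s=observe();print(s)
ps=[read_camera('scene'),read_camera('top')]
for p,n in zip(ps,['scene0','top0']):
    save(p,n)
    for q in ['tote','tote_handle','tote_gate','tote_lip','tin','tin_mouth','foot0']:
        for f in (tip_of,):
            for r in f(q,p)[:6]: print(n,q,np.round(r['location'],4),round(r['score'],2),proj(p,r['location']))
E
```

```text
{'time': 0.0, 'qpos': array([-1.38  ,  0.3427,  1.525 , -0.    ,  1.2754, -0.146 ]), 'qvel': array([-0.0008, -0.0003, -0.0008,  0.0001, -0.0001, -0.001 ]), 'joint_efforts': array([ -0.0009, -43.124 , -24.4221,   0.0717,   0.0559,  -0.0001]), 'tool_pos': array([ 0.1735, -0.4952,  0.2916]), 'tool_rot': array([-3.1401, -0.0002,  0.3368]), 'contact_force': array([-0.5573,  0.2325, -0.4601]), 'torque': array([-0.0017, -0.0297,  0.0242]), 'opening': 0.09164437643822684}
scene0 tote [ 0.533   0.1857 -0.0047] 0.66 [280.  284.7]
scene0 tote_handle [0.5387 0.1871 0.1223] 0.86 [280.8 246.7]
scene0 tote_gate [0.5651 0.2902 0.0052] 0.76 [297.6 324.7]
scene0 tote_lip [0.5697 0.333  0.0038] 0.73 [309.2 342.9]
scene0 tote_lip [0.4514 0.1817 0.0025] 0.65 [308.7 265.6]
scene0 tin [ 0.503  -0.2017  0.0051] 0.92 [207.6 181.9]
scene0 tin [0.5675 0.3303 0.0037] 0.61 [309.2 341.2]
scene0 tin_mouth [ 0.5036 -0.1996  0.0892] 0.8 [205.7 157.7]
scene0 tin_mouth [ 0.5019 -0.2008 -0.0009] 0.73 [208.3 183.7]
scene0 foot0 [ 0.5662  0.3828 -0.0038] 0.53 [327.1 364.7]
scene0 foot0 [0.5011 0.3816 0.0029] 0.49 [353.4 
[... 291 characters left out ...]
[0.5638 0.2935 0.005 ] 0.23 [166.6 162.2]
top0 tote_handle [0.5352 0.1854 0.1187] 0.79 [200.3 168.5]
top0 tote_gate [0.5642 0.294  0.0066] 0.85 [166.3 162. ]
top0 tote_gate [0.5187 0.2122 0.0075] 0.37 [195.8 179.2]
top0 tote_lip [0.5655 0.3317 0.0001] 0.82 [153.  161.5]
top0 tin [ 0.4972 -0.2013 -0.004 ] 0.75 [347.2 190.5]
top0 tin_mouth [ 0.5039 -0.2045  0.0953] 0.92 [356.3 185.2]
top0 foot0 [ 0.5008  0.3818 -0.0024] 0.64 [134.  184.8]
top0 foot0 [0.4538 0.1811 0.0092] 0.56 [206.5 203.3]
top0 foot0 [0.5172 0.2152 0.004 ] 0.5 [194.8 179.8]
top0 foot0 [0.595  0.1567 0.0055] 0.5 [217.1 151.8]
top0 foot0 [0.508 0.121 0.004] 0.45 [229.4 183.9]
top0 foot0 [0.3409 0.198  0.0024] 0.43 [199.3 245.1]
```

Run:
```python
import cv2
a=cv2.imread('pics/scene0.png');b=cv2.imread('pics/top0.png')
cv2.imwrite('pics/top0c.png',cv2.resize(b[120:260,110:290],None,fx=4,fy=4,interpolation=cv2.INTER_CUBIC))
```

```text
(no output)
```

View pics/scene0.png

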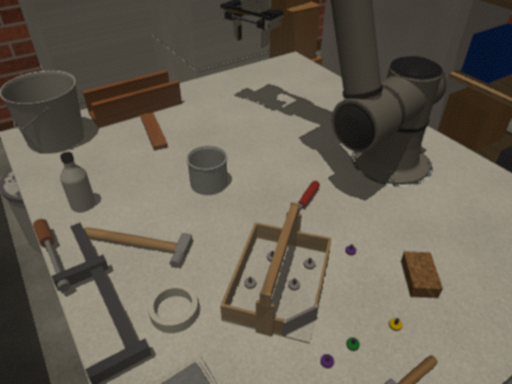

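View pics/top0.png

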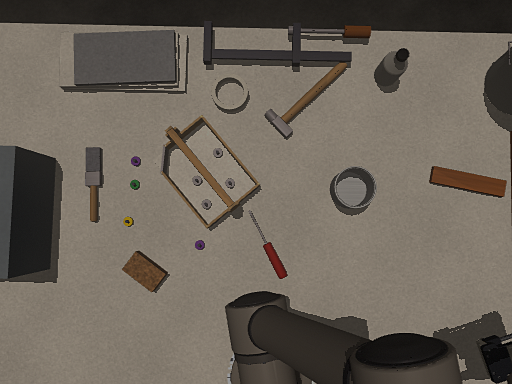

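```bash
sleep 1
```

```text
(no output)
```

View pics/top0c.png

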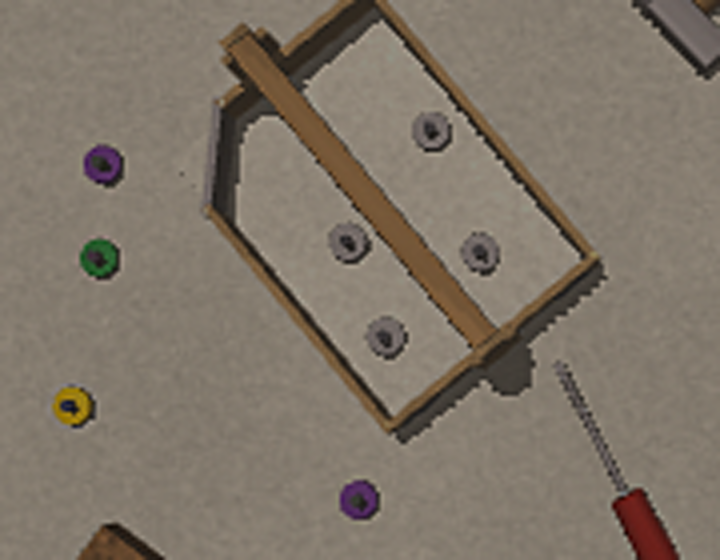

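The scene view shows the tote around (280,285), with the bar running from (265,325) to (297,208) and the steel gate and lip at about (305,330). The tin is at (207,170).

In the top view, four grey feet are inside the tote at (218,153), (197,181), (230,183) and (206,205). These are the ones wanted. The purple, green and yellow look-alikes at (136,161), (135,184), (128,222) and (200,245) are on the table, so I'll leave them alone. The enlarged crop confirms this, with four grey feet in the tote.

The tote's yaw is about 41°. I'll move above it.

Emit:
{"op": "apply_moves", "data": {
  "motion": [
    {"offset": [30,-27.5,0],"rotation": [0,0,0]},
    {"offset": [30,-27.5,0],"rotation": [0,0,0]},
    {"offset": [30,-27.5,0],"rotation": [0,0,0]},
    {"offset": [30,-27.5,0],"rotation": [0,0,0]},
    {"offset": [30,-27.5,0],"rotation": [0,0,0]},
    {"offset": [30,-27.5,0],"rotation": [0,0,0]},
    {"offset": [30,-27.5,0],"rotation": [0,0,0]},
    {"offset": [30,-27.5,0],"rotation": [0,0,0]},
    {"offset": [30,-27.5,0],"rotation": [0,0,0]},
    {"offset": [30,-27.5,0],"rotation": [0,0,0]},
    {"offset": [30,-27.5,0],"rotation": [0,0,0]},
    {"offset": [30,-27.5,0],"rotation": [0,0,0]}
  ],
  "grip": 0
}}

```text
time: 1.8
tool_pos: [0.4075, -0.0597, 0.2914]
tool_rot: [3.134, -0.003, 0.322]
contact_force: [0.7, -0.8, -0.2]
opening: 0.0918
```

```bash
cat > log.py <<'E'
from h import *
import json
s=observe()
open('log.jsonl','a').write(json.dumps({k:np.array(s[k]).tolist() for k in ('qpos','tool_pos','tool_rot')})+'\n')
print(np.round(s['qpos'],4),np.round(s['tool_pos'],4),np.round(s['tool_rot'],4),s['time'])
E
python3 log.py
```

```text
[-0.3293  0.1311  1.8103 -0.0049  1.1935  0.9216] [ 0.4075 -0.0597  0.2914] [ 3.1338e+00 -2.6000e-03  3.2180e-01] 1.8
```

Emit:
{"op": "apply_moves", "data": {
  "motion": [
    {"offset": [28.5,-27.5,0],"rotation": [0,0,0]},
    {"offset": [28.5,-27.5,0],"rotation": [0,0,0]},
    {"offset": [28.5,-27.5,0],"rotation": [0,0,0]},
    {"offset": [28.5,-27.5,0],"rotation": [0,0,0]},
    {"offset": [28.5,-27.5,0],"rotation": [0,0,0]},
    {"offset": [28.5,-27.5,0],"rotation": [0,0,0]},
    {"offset": [28.5,-27.5,0],"rotation": [0,0,0]},
    {"offset": [0,0,0],"rotation": [0,0,-0.1]},
    {"offset": [0,0,0],"rotation": [0,0,-0.1]},
    {"offset": [0,0,0],"rotation": [0,0,-0.1]},
    {"offset": [0,0,0],"rotation": [0,0,-0.1]},
    {"offset": [0,0,0],"rotation": [0,0,0]}
  ]
}}

```text
time: 2.8
tool_pos: [0.5412, 0.211, 0.2891]
tool_rot: [3.132, -0.003, 0.752]
contact_force: [0.8, 0.1, 0.0]
opening: 0.092
```

```bash
python3 log.py
python3 - <<'E'
from h import *
np.set_printoptions(precision=4,suppress=True)
s=observe()
T=np.eye(4);T[:3,:3]=R.from_euler('xyz',s['tool_rot']).as_matrix();T[:3,3]=s['tool_pos']
p=read_camera('wrist');save(p,'wrist1')
print(p['tool_from_camera'],p['camera_matrix'])
for q in ['tote_handle','tote_gate','tote_lip','tote']:
  for r in tip_of(q,p)[:2]: print(q,np.round(r['location'],4),round(r['score'],2))
C=np.linalg.inv(T@p['tool_from_camera'])
p['R']=C[:3,:3];p['t']=C[:3,3]
for X in [(.535,.186,.130),(.535,.186,.118)]: print(proj(p,X))
E
```

```text
[ 0.243   0.4444  1.3744 -0.0075  1.3156  1.0639] [0.5412 0.211  0.2891] [ 3.1318e+00 -2.7000e-03  7.5180e-01] 2.8
[[ 0.0003 -0.9661 -0.2582  0.0701]
 [ 1.      0.0002  0.0003 -0.0007]
 [-0.0002 -0.2582  0.9661 -0.0926]
 [ 0.      0.      0.      1.    ]] [[342.5774   0.     254.8665]
 [  0.     342.5774 195.1505]
 [  0.       0.       1.    ]]
tote_handle [0.5343 0.1881 0.1176] 0.59
tote_gate [0.5693 0.2905 0.0072] 0.69
tote_lip [ 0.5693  0.3355 -0.0002] 0.64
tote [0.539  0.1872 0.0007] 0.87
tote [0.5208 0.2106 0.0042] 0.42
[271.6 225.9]
[270.8 220.8]
```

View pics/wrist1.png

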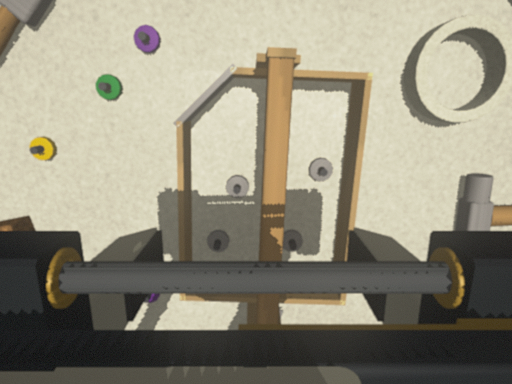

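Run:
```python
from h import *
s=observe()
T=np.eye(4);T[:3,:3]=R.from_euler('xyz',s['tool_rot']).as_matrix();T[:3,3]=s['tool_pos']
p=read_camera('wrist')
M=T@p['tool_from_camera'];C=np.linalg.inv(M);p['R']=C[:3,:3];p['t']=C[:3,3]
def back(px,z):
    d=M[:3,:3]@np.linalg.inv(p['camera_matrix'])@np.array([*px,1.]);o=M[:3,3];return o+d*(z-o[2])/d[2]
im=cv2.cvtColor(p['img'],cv2.COLOR_RGB2HSV)
cv2.imwrite('pics/w1c.png',cv2.resize(cv2.cvtColor(p['img'],cv2.COLOR_RGB2BGR)[40:240,160:400],None,fx=3,fy=3))
for row in range(62,200,12):
    m=np.where((im[row,240:320,1]>100)&(im[row,240:320,2]>90))[0]+240
    print(row,m.min(),m.max(),back(((m.min()+m.max())/2,row),.13).round(4))
```

```text
62 267 296 [0.6267 0.2629 0.13  ]
74 248 319 [0.622  0.2564 0.13  ]
86 266 290 [0.6136 0.2537 0.13  ]
98 265 288 [0.607  0.2489 0.13  ]
110 265 288 [0.601  0.2432 0.13  ]
122 265 287 [0.5947 0.2376 0.13  ]
134 264 287 [0.5883 0.232  0.13  ]
146 264 286 [0.5817 0.2263 0.13  ]
158 263 285 [0.5748 0.2207 0.13  ]
170 263 285 [0.5683 0.2145 0.13  ]
182 262 284 [0.5611 0.2087 0.13  ]
194 262 284 [0.5543 0.2023 0.13  ]
```

View pics/w1c.png

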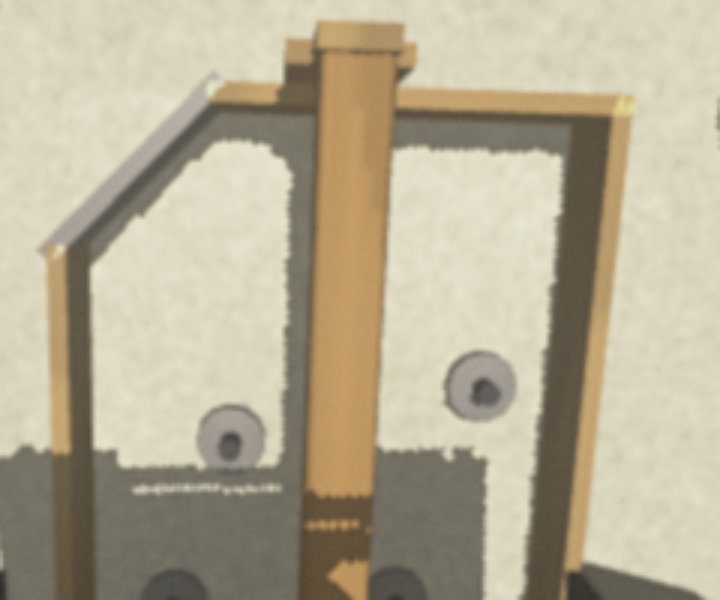

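```bash
cat > delta.py <<'E'
from h import *
import sys
a=[float(v) for v in sys.argv[1:]]
s=observe();Rc=R.from_euler('xyz',s['tool_rot']);Rt=R.from_euler('xyz',a[3:])
print('off mm',(Rc.inv().apply(np.array(a[:3])-s['tool_pos'])*1000).round(1),'rot',(Rc.inv()*Rt).as_rotvec().round(3), 'f',s['contact_force'].round(1),s['time'],s['opening'])
E
python3 delta.py .535 .186 .165 3.1416 0 .714
```

```text
off mm [-21.5  12.5 124.5] rot [ 0.01  -0.003  0.031] f [ 1.1  0.4 -0.8] 3.1 0.09168161590574254
```

Emit:
{"op": "apply_moves", "data": {
  "motion": [
    {"offset": [-21.5,12.5,25],"rotation": [0.01,-0.003,0.031]},
    {"offset": [0,0,25],"rotation": [0,0,0]},
    {"offset": [0,0,20],"rotation": [0,0,0]},
    {"offset": [0,0,0],"rotation": [0,0,0]}
  ]
}}

```text
time: 3.43
tool_pos: [0.5351, 0.1854, 0.2198]
tool_rot: [3.139, -0.006, 0.708]
contact_force: [-1.5, 0.1, -1.0]
opening: 0.0919
```

```bash
python3 log.py;python3 delta.py .535 .186 .165 3.1416 0 .714
```

```text
[1.9800e-01 4.7890e-01 1.5195e+00 5.0000e-04 1.1362e+00 1.0610e+00] [0.5351 0.1854 0.2198] [ 3.1386 -0.0062  0.7075] 3.4333
off mm [-0.  -0.7 54.8] rot [ 0.003 -0.006 -0.007] f [-1.5  0.1 -1. ] 3.4333 0.09188747017687067
```

Emit:
{"op": "apply_moves", "data": {
  "motion": [
    {"offset": [0,-0.7,20],"rotation": [0.003,-0.006,-0.007]},
    {"offset": [0,0,20],"rotation": [0,0,0]},
    {"offset": [0,0,12],"rotation": [0,0,0]},
    {"offset": [0,0,0],"rotation": [0,0,0]}
  ]
}}

```text
time: 3.77
tool_pos: [0.5367, 0.1859, 0.1698]
tool_rot: [3.139, -0.004, 0.71]
contact_force: [0.8, -0.2, 0.5]
opening: 0.0916
```

```bash
python3 log.py;python3 delta.py .535 .186 .165 3.1416 0 .714; python3 -c "
from h import *
save(read_camera('wrist'),'wrist2')"
```

```text
[1.9840e-01 5.3900e-01 1.5713e+00 2.0000e-04 1.0266e+00 1.0588e+00] [0.5367 0.1859 0.1698] [ 3.1395 -0.0042  0.7104] 3.7667
off mm [-1.2 -1.2  4.8] rot [ 0.002 -0.004 -0.004] f [ 0.8 -0.2  0.5] 3.7667 0.09164911566508699
```

View pics/wrist2.png

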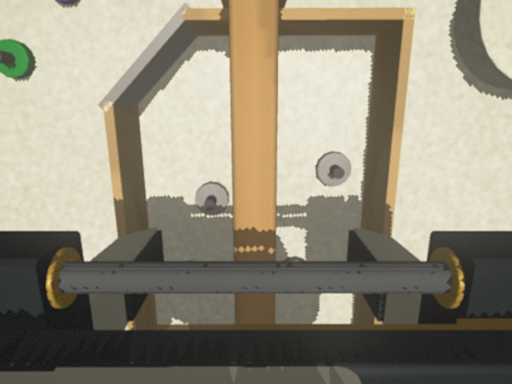

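The bar (columns 232–277) lies centred between the fingers. I'll lower the last few mm and close.

Emit:
{"op": "apply_moves", "data": {
  "motion": [
    {"offset": [-1,-1,4.5],"rotation": [0.002,-0.004,-0.004]},
    {"offset": [0,0,0],"rotation": [0,0,0]}
  ]
}}

```text
time: 3.98
tool_pos: [0.537, 0.1865, 0.1689]
tool_rot: [3.139, -0.005, 0.714]
contact_force: [-0.0, -0.3, -0.1]
opening: 0.0918
```

Emit:
{"op": "apply_moves", "data": {
  "motion": [
    {"offset": [0,0,0],"rotation": [0,0,0]},
    {"offset": [0,0,0],"rotation": [0,0,0]},
    {"offset": [0,0,0],"rotation": [0,0,0]},
    {"offset": [0,0,0],"rotation": [0,0,0]},
    {"offset": [0,0,0],"rotation": [0,0,0]},
    {"offset": [0,0,0],"rotation": [0,0,0]},
    {"offset": [0,0,0],"rotation": [0,0,0]},
    {"offset": [0,0,0],"rotation": [0,0,0]}
  ],
  "grip": 1,
  "grip_force": 60
}}

```text
time: 4.65
tool_pos: [0.5386, 0.187, 0.1731]
tool_rot: [3.136, -0.011, 0.714]
contact_force: [0.6, -0.2, -0.3]
opening: 0.043
```

```bash
python3 log.py;python3 delta.py .535 .186 .165 3.1416 0 .714
```

```text
[1.9970e-01 5.3540e-01 1.5671e+00 1.0000e-04 1.0267e+00 1.0565e+00] [0.5386 0.187  0.1731] [ 3.1356 -0.0107  0.7141] 4.65
off mm [-3.5 -1.7  8.1] rot [ 0.006 -0.011  0.   ] f [ 0.6 -0.2 -0.3] 4.65 0.04304301617864932
```

Emit:
{"op": "apply_moves", "data": {
  "motion": [
    {"offset": [-3.5,-1.7,8],"rotation": [0.006,-0.011,0]},
    {"offset": [0,0,1],"rotation": [0,0,0]},
    {"offset": [-0.3,0,1],"rotation": [0,0,0]}
  ]
}}

```text
time: 4.9
tool_pos: [0.5344, 0.1857, 0.1623]
tool_rot: [-3.141, 0.001, 0.714]
contact_force: [-0.6, 0.2, 1.0]
opening: 0.0229
```

Emit:
{"op": "apply_moves", "data": {
  "motion": [
    {"offset": [-0.3,0,1],"rotation": [0,0,0]},
    {"offset": [-0.3,0,0.8],"rotation": [0,0,0]},
    {"offset": [-0.3,0,0.6],"rotation": [0,0,0]},
    {"offset": [-0.3,0,0.6],"rotation": [0,0,0]}
  ]
}}

```text
time: 5.23
tool_pos: [0.5344, 0.1851, 0.1613]
tool_rot: [3.141, -0.002, 0.714]
contact_force: [-1.6, 0.7, 5.7]
opening: 0.0174
```

```bash
python3 log.py;python3 delta.py .535 .186 .165 3.1416 0 .714
```

```text
[ 0.1979  0.5468  1.5855 -0.      1.0072  1.0548] [0.5344 0.1851 0.1613] [ 3.1405e+00 -1.9000e-03  7.1390e-01] 5.2333
off mm [ 1.1 -0.3 -3.7] rot [ 0.001 -0.002 -0.   ] f [-1.6  0.7  5.7] 5.2333 0.01737832968161293
```

Emit:
{"op": "apply_moves", "data": {
  "motion": [
    {"offset": [0,0,-5],"rotation": [0,0,0]},
    {"offset": [0,0,-15],"rotation": [0,0,0]},
    {"offset": [0,0,-20],"rotation": [0,0,0]},
    {"offset": [0,0,-20],"rotation": [0,0,0]},
    {"offset": [0,0,-20],"rotation": [0,0,0]},
    {"offset": [0,0,-20],"rotation": [0,0,0]},
    {"offset": [0,0,-20],"rotation": [0,0,0]},
    {"offset": [0,0,-20],"rotation": [0,0,0]},
    {"offset": [0,0,-20],"rotation": [0,0,0]},
    {"offset": [0,0,0],"rotation": [0,0,0]}
  ]
}}

```text
time: 6.07
tool_pos: [0.5287, 0.1837, 0.3152]
tool_rot: [-3.126, 0.028, 0.714]
contact_force: [1.7, 0.0, -5.5]
opening: 0.0175
```

```bash
python3 log.py;python3 - <<'E'
from h import *
s=observe();print(s['contact_force'],s['torque'],s['opening'])
for n in ('scene','wrist'): save(read_camera(n),n+'3')
import json
from scipy.optimize import least_squares
L=[json.loads(l) for l in open('log.jsonl')]+[dict(qpos=[-1.38,.3427,1.525,0,1.2754,-.146],tool_pos=[.1735,-.4952,.2916],tool_rot=[0,0,0])]
# tool-down 2d
A=[]
def pl(x,l):
    q=l['qpos'];d1,L1,L2,a,L3=x
    r=L1*np.sin(q[1])+L2*np.sin(q[1]+q[2])+L3*np.sin(q[1]+q[2]+q[4])
    z=d1+L1*np.cos(q[1])+L2*np.cos(q[1]+q[2])+L3*np.cos(q[1]+q[2]+q[4])
    c,sn=np.cos(q[0]),np.sin(q[0])
    return np.array([r*c-a*sn,r*sn+a*c,z])-l['tool_pos']
f=least_squares(lambda x:np.concatenate([pl(x,l) for l in L]),[.15,.4,.4,.07,.2]);print(f.x,np.abs(f.fun).max())
E
```

```text
[ 1.9760e-01  4.0540e-01  1.3638e+00 -1.0000e-04  1.4047e+00  1.0547e+00] [0.5287 0.1837 0.3152] [-3.1257  0.0281  0.7139] 6.0667
[ 1.70326816  0.03261837 -5.47445413] [ 0.11513095 -0.31228194 -0.02872597] 0.017460845179661608
[-0.06355667  0.48306132  0.37083908  0.07604977 -0.00890023] 0.008991110740164787
```

View pics/scene3.png

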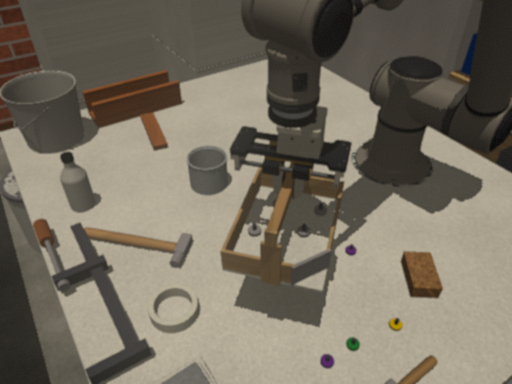

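View pics/wrist3.png

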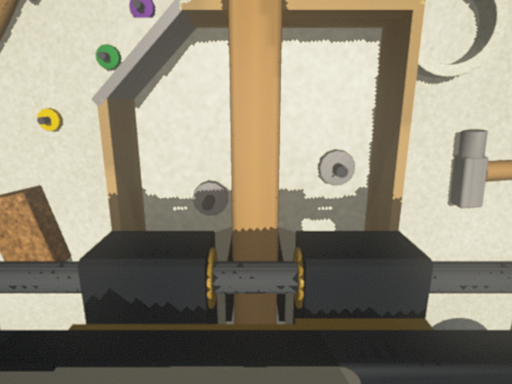

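The tote is lifted and held (−5.5 N, opening 17.5 mm), with the feet still inside. Next I'll work out the pour pose.

```bash
cat > pour.py <<'E'
from h import *
# args: theta, yaw, lip z
def target(th,yaw,lz,tin=(.5035,-.2025),tcp=(0,0,.1613)):
    Rt=R.from_euler('z',yaw)*R.from_rotvec(th*np.array([-1,1,0])/2**.5)
    o=np.array([*tin,lz])-Rt.apply([.12,.09,0])
    return o+Rt.apply(tcp),(Rt*R.from_euler('x',np.pi)).as_euler('xyz'),o
if __name__=='__main__':
    import sys
    t,e,o=target(*map(float,sys.argv[1:4]));print(t.round(4),e.round(4),o.round(4))
E
python3 pour.py .663 .714 .135; python3 delta.py .495 -.23 .37 3.1416 0 .714
```

```text
[ 0.4811 -0.2187  0.3535] [2.6371 0.4503 0.5961] [ 0.474  -0.3177  0.2264]
off mm [-297.1  290.3  -54.4] rot [-0.019  0.034 -0.   ] f [-0.3 -0.7 -7.3] 6.1667 0.017530143761297898
```

Emit:
{"op": "apply_moves", "data": {
  "motion": [
    {"offset": [-8,7,-10],"rotation": [-0.01,0.017,0]},
    {"offset": [-16,15,-10],"rotation": [-0.009,0.017,0]},
    {"offset": [-20,18,-8],"rotation": [0,0,0]},
    {"offset": [-20,18,-5],"rotation": [0,0,0]},
    {"offset": [-20,18,-4],"rotation": [0,0,0]},
    {"offset": [-20,18,-3],"rotation": [0,0,0]},
    {"offset": [-20,18,-2],"rotation": [0,0,0]},
    {"offset": [-20,18,0],"rotation": [0,0,0]},
    {"offset": [-20,18,0],"rotation": [0,0,0]},
    {"offset": [-20,18,0],"rotation": [0,0,0]},
    {"offset": [-20,18,0],"rotation": [0,0,0]},
    {"offset": [-20,18,0],"rotation": [0,0,0]}
  ]
}}

```text
time: 7.17
tool_pos: [0.4798, -0.129, 0.3377]
tool_rot: [-3.122, 0.021, 0.722]
contact_force: [0.4, 0.7, -6.7]
opening: 0.0175
```

```bash
python3 log.py;python3 delta.py .481 -.219 .37 3.1416 0 .714
```

```text
[-0.4112  0.2701  1.4995 -0.0114  1.3983  0.4394] [ 0.4798 -0.129   0.3377] [-3.1224  0.0213  0.7224] 7.1667
off mm [-59.3  67.7 -32.4] rot [-0.019  0.021  0.008] f [ 0.4  0.7 -6.7] 7.1667 0.01745607219051736
```

Emit:
{"op": "apply_moves", "data": {
  "motion": [
    {"offset": [-17,19,-12],"rotation": [-0.019,0.021,0.008]},
    {"offset": [-17,19,-12],"rotation": [0,0,0]},
    {"offset": [-12,15,-10],"rotation": [0,0,0]},
    {"offset": [-6,8,-5],"rotation": [-0.01,0.01,0]},
    {"offset": [0,0,0],"rotation": [-0.03,-0.03,0]},
    {"offset": [0,0,0],"rotation": [-0.058,-0.058,0]},
    {"offset": [0,0,0],"rotation": [-0.058,-0.058,0]},
    {"offset": [0,0,0],"rotation": [-0.058,-0.058,0]}
  ]
}}

```text
time: 7.83
tool_pos: [0.4717, -0.2228, 0.3666]
tool_rot: [2.933, 0.205, 0.678]
contact_force: [-0.3, -1.1, -6.8]
opening: 0.0177
```

```bash
python3 log.py;python3 delta.py .481 -.219 .37 2.6371 0.4503 0.5961; python3 -c "
from h import *
for n in ('scene','wrist'): save(read_camera(n),n+'4')"
```

```text
[-0.458   0.2546  1.4704 -0.2802  1.3185  0.47  ] [ 0.4717 -0.2228  0.3666] [2.9333 0.2051 0.6782] 7.8333
off mm [ 8.7  3.9 -4.6] rot [-0.268 -0.258 -0.012] f [-0.3 -1.1 -6.8] 7.8333 0.017719768729549234
```

View pics/scene4.png

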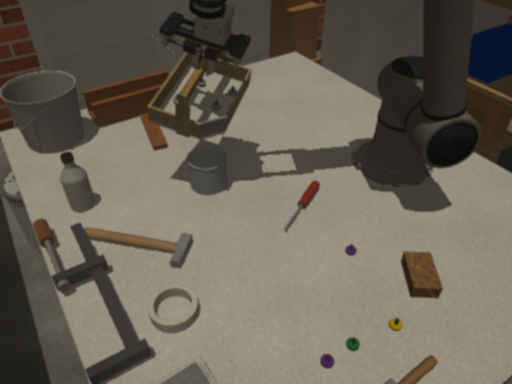

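View pics/wrist4.png

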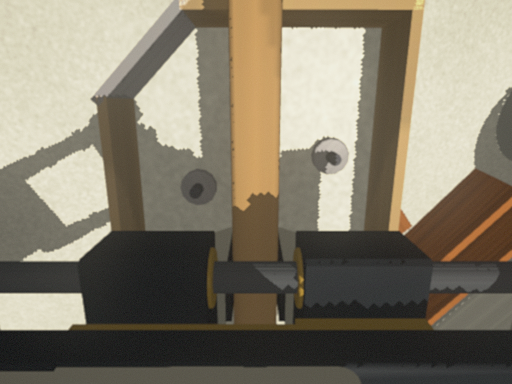

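The tote is tilting firmly with no slip visible: the bar still sits at columns 230–280. The feet have barely begun to slide. Continuing the tilt.

Emit:
{"op": "apply_moves", "data": {
  "motion": [
    {"offset": [2,1,-2],"rotation": [-0.054,-0.052,0]},
    {"offset": [2,1,-1],"rotation": [-0.054,-0.052,0]},
    {"offset": [2,1,-1],"rotation": [-0.054,-0.052,0]},
    {"offset": [2,1,0],"rotation": [-0.054,-0.052,0]},
    {"offset": [0,0,0],"rotation": [-0.05,-0.05,0]},
    {"offset": [0,0,0],"rotation": [0,0,0]}
  ]
}}

```text
time: 8.43
tool_pos: [0.4781, -0.2145, 0.3628]
tool_rot: [2.655, 0.444, 0.593]
contact_force: [0.3, 1.3, -6.1]
opening: 0.0175
```

```bash
python3 log.py;python3 delta.py .481 -.219 .3535 2.6371 0.4503 0.5961; python3 -c "
from h import *
for n in ('scene','wrist'): save(read_camera(n),n+'5')"
```

```text
[-0.2822  0.2726  1.5681 -0.6749  1.2406  0.79  ] [ 0.4781 -0.2145  0.3628] [2.6553 0.4441 0.5934] 8.4333
off mm [3.9 0.8 9.9] rot [-0.019 -0.004 -0.005] f [ 0.3  1.3 -6.1] 8.4333 0.017453441690218317
```

View pics/scene5.png

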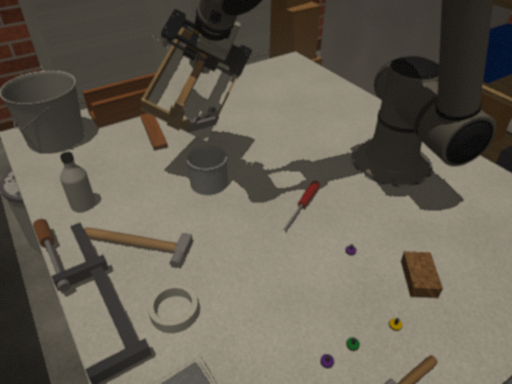

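View pics/wrist5.png

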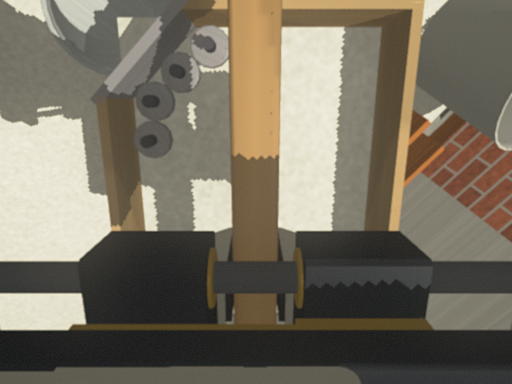

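The wrist view shows all four feet bunched in the gate corner, at (210,46), (180,72), (153,100) and (153,139). Now I'll measure their distances to the gate, the lip position and the tin.

```bash
cat > chk.py <<'E'
from h import *
def wrist():
    s=observe();T=np.eye(4);T[:3,:3]=R.from_euler('xyz',s['tool_rot']).as_matrix();T[:3,3]=s['tool_pos']
    p=read_camera('wrist');return s,T,p
s,T,p=wrist();save(p,'wchk%d'%p['shot'])
Tt=np.eye(4);Tt[:3,:3]=np.diag([1,-1,-1]);Tt[:3,3]=[0,0,.1613]  # tool->tote
M=Tt@p['tool_from_camera'];W=T@np.linalg.inv(Tt)
w=lambda X:(W@np.append(X,1))[:3]
print('lip',w([.12,.09,0]).round(4),'tilt deg',np.degrees(np.arccos(W[2,2])).round(1))
for q in ('foot0',):
  for r in tip_of(q,p)[:6]:
    X=(np.linalg.inv(W)@np.append(r['location'],1))[:3];print(q,round(r['score'],2),'tote',X.round(3),'dgate',np.linalg.norm(X-[.09,.06,.006]).round(3))
for q in ('tote_lip','tote_gate','tin_mouth'):
  for r in tip_of(q,p)[:2]: print('wrist',q,np.round(r['location'],4),round(r['score'],2))
for n in ('scene','top'):
  p=read_camera(n);save(p,'%schk%d'%(n,p['shot']))
  for q in ('tote_lip','tin_mouth','tote_handle'):
    for r in tip_of(q,p)[:1]: print(n,q,np.round(r['location'],4),round(r['score'],2))
# tote-frame pixel backprojection to disc-top plane z=.015
p=None
E
python3 chk.py; ls pics
python3 - <<'E'
E
```

```text
lip [ 0.5005 -0.1949  0.1454] tilt deg 36.9
foot0 0.92 tote [0.092 0.049 0.006] dgate 0.011
foot0 0.91 tote [0.05  0.072 0.006] dgate 0.042
foot0 0.84 tote [0.104 0.029 0.01 ] dgate 0.034
foot0 0.72 tote [0.069 0.061 0.006] dgate 0.021
wrist tote_lip [ 0.5059 -0.1918  0.1425] 0.92
wrist tote_lip [ 0.4578 -0.2408  0.1885] 0.72
wrist tote_gate [ 0.5023 -0.2245  0.1766] 0.7
wrist tin_mouth [ 0.503  -0.2043  0.0862] 0.55
scene tote_lip [ 0.5038 -0.1947  0.1507] 0.89
scene tote_handle [ 0.4804 -0.2432  0.3322] 0.76
top tin_mouth [ 0.4732 -0.3105  0.2309] 0.29
top tote_handle [ 0.4792 -0.242   0.329 ] 0.61
scene0.png
scene3.png
scene4.png
scene5.png
scenechk13.png
top0.png
top0c.png
topchk14.png
w1c.png
wchk12.png
wrist1.png
wrist2.png
wrist3.png
wrist4.png
wrist5.png
```

Run:
```python
from h import *
s=observe();Rc=R.from_euler('xyz',s['tool_rot']);print((Rc.inv().apply([0.001,-.008,-.024])*1000).round(1),s['tool_pos'])
```

```text
[ 7.  -4.6 23.9] [ 0.47866994 -0.21594635  0.3649339 ]
```

Emit:
{"op": "apply_moves", "data": {
  "motion": [
    {"offset": [2,-1.5,7],"rotation": [0,0,0]},
    {"offset": [2,-1.5,7],"rotation": [0,0,0]},
    {"offset": [2,-1,6],"rotation": [0,0,0]},
    {"offset": [1,-0.5,3],"rotation": [0,0,0]},
    {"offset": [0,0,0],"rotation": [0,0,0]}
  ]
}}

```text
time: 9.6
tool_pos: [0.4798, -0.2241, 0.3386]
tool_rot: [2.652, 0.443, 0.591]
contact_force: [-0.2, 0.2, -6.0]
opening: 0.0177
```

```bash
python3 chk.py; python3 chk.py | head -1; python3 -c "
from h import *
s=observe();print(s['tool_pos'],s['contact_force'],s['opening'],s['time'],s['qvel'])"; ls -t pics | head -6
```

```text
lip [ 0.5023 -0.2048  0.1203] tilt deg 37.1
foot0 0.96 tote [0.071 0.065 0.006] dgate 0.02
foot0 0.94 tote [0.095 0.05  0.006] dgate 0.011
foot0 0.88 tote [0.047 0.072 0.005] dgate 0.045
wrist tote_lip [ 0.5046 -0.2012  0.119 ] 0.92
wrist tote_gate [ 0.5031 -0.2336  0.1491] 0.65
wrist tin_mouth [ 0.5014 -0.2027  0.0873] 0.64
scene tote_lip [ 0.5013 -0.204   0.124 ] 0.83
scene tin_mouth [ 0.5045 -0.2016  0.089 ] 0.72
top tote_handle [ 0.4795 -0.2487  0.3062] 0.75
lip [ 0.503  -0.2048  0.1218] tilt deg 37.2
[ 0.48010804 -0.22388328  0.33995503] [ 0.20037202 -0.31053885 -5.97771067] 0.017368311897736435 10.9 [ 0.0001378   0.00016739  0.00049522 -0.00095433 -0.0012276  -0.00020912]
topchk20.png
scenechk19.png
wchk18.png
topchk17.png
scenechk16.png
wchk15.png
```

View pics/wchk18.png

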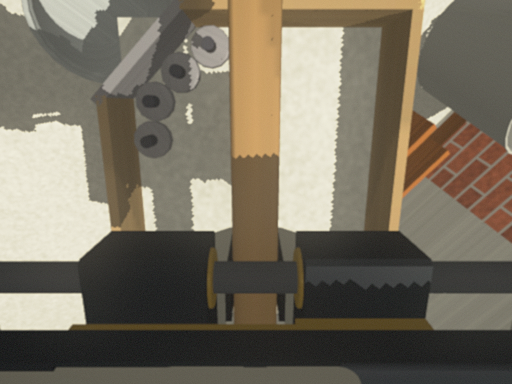

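View pics/scenechk19.png

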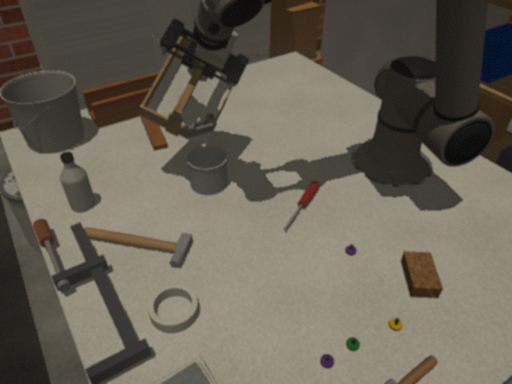

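The wrist view shows four feet at (210,46), (180,72), (154,100) and (153,139), still bunched at the gate. The scene view shows the lip just above the tin, which stands unmoved at (208,168). The arm is still, so I'm handing in.

```bash
python3 -c "
from h import *
print(hand_in())"
```

```text
the job is handed in; nothing more can be done
None
```

I picked up the tote by its carrying bar, carried it over to the tin, and tilted it about 37° toward the gate corner. I handed in at about 11 s of the 51 s, with the tote held still in the air and the lip above the tin.

**Last checks:**
- **Lip position:** from the arm pose it is at (0.503, −0.205, 0.122). That is about 3 mm sideways of the tin mouth's centre and 32 mm above the rim. The wrist and scene cameras agree within about 5 mm.
- **Feet:** all four lie at the gate. At the first check, just before lowering the tote about 24 mm, they measured 11–42 mm from the gate point. At the last full check the network found only three (11–45 mm), but the wrist picture shows all four in the same places.
- **Tin:** measured within about 3 mm of where it started, upright and never touched.
- **Grip:** the bar hasn't visibly slipped. The opening is steady at 17.4 mm, the load is about 6 N, and the joints are still.

**Disagreements:**
- **Top camera:** the tilted tote hid the tin from it. It gave one false low-score hit for the tin mouth (0.29) and later none, so I relied on the scene and wrist cameras for the tin.
- **Gate point:** the wrist camera puts it a few mm off the position worked out from the arm pose, which is within its stated accuracy.

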